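# Press the rocker of a tin dispenser to let out one tin

## Task

Let one tin out of the red tin dispenser: with the fingertips press its red thumb plate all the way down, so that the rocker lifts the gate at its other end, and keep it down until the front tin has come to rest in the pick-up trough; then let the plate come back up, so that the next tin rolls down to the shut gate, and move clear. Let out just that one tin; do not touch any tin or the gate with the robot, do not work the green dispenser, and leave everything else on the worktop where it stands.

Things in the scene. Friction and masses are not known exactly. Their poses are not given: they have to be found in the camera images.
- red_rack: Fixed tin dispenser with red fittings: grey steel lane 356 x 70 mm (82 over the rocker), sloping down 10 degrees to its front, which faces the robot within 0.3 rad; three red-labelled tins lie in it in a row. Origin: on the worktop under the thumb plate's middle at half stroke; x to the high rear end, y to the rack's left, z up. Trough lip at x = -214 mm, back stop at +133 mm.
- red_lever (a joint): Rocker angle (rad): 0 at rest (gate shut, thumb plate up), 0.50 at the stop (plate down); about 5 N on the plate to start, 7 N at the stop; a spring brings it back. From about 0.42 a tin passes under the gate (1 to 2 s to roll out) while a second, hold-back roller on the rocker stops the second tin, so each full stroke lets out one tin.
- red_pivot (a point): Middle of the rocker's cross shaft, about which it turns (axis: the rack's y), 88 mm in front of the rack's origin (x = -88 mm) and 126 mm above the worktop.
- red_pad (a point): Red ribbed thumb plate on the rocker's rear end: 56 mm along x, 82 mm along y, 6 mm thick. Point: centre of its upper face, at rest 196 mm above the worktop at rack x = -15 mm; pressed it swings about the pivot, down and rearwards, to 153 mm and x = +9 mm. The plate leans 0.25 rad up to the rear at rest, 0.25 rad down to the rear when pressed. Tins lie at least 10 mm below it.
- red_gate (a point): Gate at the front end of the rocker: a white roller 8 mm thick across the lane with a red strip 26 mm high above it, in front of the first tin. Point: middle of the roller. Not to be touched.
- red_stop (a point): Where the centre of the foremost waiting tin lies when it rests against the shut gate (rack x = -83 mm, 78 mm above the worktop).
- red_trough (a point): Where the centre of a tin lies when it rests against the front lip of the pick-up trough (rack x = -182 mm, 60 mm above the worktop). There is room in the trough for one tin.
- red_tin1: First (lowest) red-labelled tin, 73 mm in diameter, 58 mm long, about 230 g, lying across the lane against the gate. Origin: its centre; y along its axis. It turns as it rolls.
- red_tin2: Second red-labelled tin, like the first, 73 mm behind it up the lane. Origin: its centre.
- red_tin3: Third red-labelled tin, like the first, behind the second. Origin: its centre.
- green_rack: The same dispenser with green fittings and three green-labelled tins, on the other side of the robot's midline; it is to be left alone. Same origin and axes.
- green_lever (a joint): Angle (rad) of the green dispenser's rocker, 0 at rest; to be left at rest.
- green_tin1: First green-labelled tin, 73 mm in diameter, 58 mm long, lying in the green dispenser. Origin: its centre.
- green_tin2: Second green-labelled tin, 73 mm in diameter, 58 mm long, lying in the green dispenser. Origin: its centre.
- green_tin3: Third green-labelled tin, 73 mm in diameter, 58 mm long, lying in the green dispenser. Origin: its centre.
- flour_shaker: Grey flour shaker, 64 mm in diameter, 102 mm high, standing between the two dispensers. Origin: centre of its underside.
- banneton: Round wooden proofing bowl, 180 mm in diameter, 75 mm high, to the left. Origin: centre of its underside.
- topping_pan: Open steel pan 162 x 176 mm, 100 mm high, to the right. Origin: centre of its underside.
- oil_bottle: Green glass bottle, 68 mm in diameter, 240 mm high, to the right. Origin: centre of its underside.
- dough_scraper: Steel dough scraper with a wooden grip, 115 x 150 mm, 14 mm high, lying to the left near the robot. Origin: centre of its underside.
- pesto_jar: Amber jar with a brass lid, 66 mm in diameter, 94 mm high, standing in the gap between the dispensers, nearer the robot than the shaker. Origin: centre of its underside.

How it is judged:
By the outcome, as a careful person would: the job done as asked, in the order asked, and still so for the second after the job is handed in, with the robot touching nothing.
It also fails if it takes over 42 s, if anything falls off the work surface, if the arm or the gripper's body presses on something with over 40 N, if the wrist force passes 120 N, or if a joint passes its speed limit or range.

## Robot

A 7-joint arm with a two-finger parallel gripper is mounted at the origin on the work surface. World frame = base frame: x ahead of the robot, y to its left, z up, the work surface at z = 0. Lengths are in m, angles in rad, forces in N, time in s.
With the tool pointing down it reaches from about 0.4 to 0.85 m from the base axis. Payload 10.4 kg.
Tool frame: the origin (TCP) lies midway between the tips of the shut fingers; the grasp point (between the pads) lies 19 mm behind it; x points along the fingers, z is the direction in which the jaws open and shut, and the axes are right-handed (so a half turn about x gives the same grasp; the last joint's range is limited). The gripper opens to 87 mm and grips with 3 to 60 N. Pads are 19 mm wide; open, the fingers measure 117 mm over their backs; the gripper's body (75 mm by 190 mm) begins 51 mm behind the grasp point.
Start: joints at [1.107, 0.332, -0.065, 1.46, 0.022, 1.35, -0.088], TCP at [0.267, -0.565, 0.223] pointing down, gripper open.
Joint ranges: [-2.6, 2.6], [-0.5, 2.12], [-1.47, 1.34], [0.16, 2.42], [-1.27, 4.41], [0.06, 2.06], [-2.6, 2.6]. Speed limits (rad/s): [2.22, 2.22, 2.79, 2.79, 3.14, 3.14, 3.14].

## Interface

Orientations are given as a unit quaternion [x, y, z, w].
In Python, from bench import read_state, camera, camera_params, close_job gives the robot as it stands.
- The arm moves only by the tool arm_command, never from a script. Its argument "targets" is a list of rows, each a list of 7 numbers: the closure in counts, from 0 (fully open) to 255 (shut), then the shift along the tool's x, y, z in mm, then the turn, a rotation vector about the tool's x, y, z in rad. A call has 1 to 10 rows; each row is the pose to reach, as a shift and turn from the pose commanded when the call began, along the tool's axes at that moment; what a row does not reach only later rows make up. A row lasts 1/10 s, in which the tool goes at most 50 mm and 8.59 degrees, less where a joint would pass 70% of its speed; a pose out of reach is approached as far as the arm can. A call with a gripper value outside its range is refused whole. The fingers move at their own pace and stop on an object; "newtons" is the grip in N (left out, the last holds). Time passes only in rows, so rows that repeat a pose let the fingers close. It gives the time, the measured TCP pose, the force and the opening at its end, in the units of the state.
- read_state(): the state, without advancing time (a new reading comes with each control period).
- camera(name): name is "side" or "top"; returns the picture (400x640x3 uint8, red, green, blue); there is no depth.
- camera_params(name): a dict with "intrinsics" (3x3 intrinsics, pixels), "dist" ([k1, k2, p1, p2, k3] as OpenCV has them; the pictures are not rectified), "xyz" and "orientation" of the camera in the world. Camera axes: x right, y down, z forward; pixel columns grow to the right and rows downward; lengths in m; the calibration is good to about 2 mm. A picture is of the moment at which its call begins. camera_params takes no time and is no camera call.
- close_job(): hands the job in, once; it reports no verdict.
The state is a dict: "time": time; "joint_positions": joint angles; "joint_vel": joint speeds; "joint_torque": joint torques, N m; "ee_pos": TCP position; "eef_rot": TCP orientation; "ft_force": force on the tool from outside, world axes, zero at the start; "torque": the same for the moment, N m; "width": finger opening in m.
Only numpy, scipy, OpenCV 4.12 (cv2) and the standard library are available. Lean on these libraries where they do the work, as an engineer would, in place of code of your own. Each camera call takes 0.05 s, during which the arm holds its last target.

## Working session

There is one attempt and no reset: what is moved stays moved. The work goes in short steps, Python scripts to look and compute and a tool call to move; the robot and the scene stay as the last step left them, time stands still between calls to the robot, and variables do not carry over. Pictures are saved under pics/ and viewed, and the job is handed in when it is done.

Besides the shell and the picture viewer there is one more tool, called after "Call:" as a command line: name --pt "numbers of a row" for each row, then --argument value for the rest. arm_command: Moves the arm, as the interface text tells. Its arguments: {"type":"object","properties":{"targets":{"type":"array"},"newtons":{"type":"number"}},"required":["targets"]}

```bash
ls; mkdir -p pics; python3 - <<'E'
from bench import *
import cv2
for n in ("side","top"):
    p=camera_params(n); print(n,{k:__import__('numpy').round(v,4).tolist() for k,v in p.items()})
    cv2.imwrite(f"pics/{n}0.png",camera(n)[:,:,::-1])
s=read_state(); print(s)
E
```

```text
pics
side {'intrinsics': [[388.8688, 0.0, 320.8277], [0.0, 388.8688, 199.8851], [0.0, 0.0, 1.0]], 'dist': [-0.0761, 0.0, 0.0, 0.0, 0.0], 'xyz': [0.3967, 0.8741, 0.7459], 'orientation': [-0.0449, 0.8847, -0.4629, 0.0329]}
top {'intrinsics': [[401.2024, 0.0, 319.5496], [0.0, 401.2024, 193.4805], [0.0, 0.0, 1.0]], 'dist': [0.0057, 0.0, 0.0, 0.0, 0.0], 'xyz': [0.3969, -0.0102, 1.2461], 'orientation': [0.7152, -0.6973, 0.0368, -0.0307]}
{'time': 0.1, 'joint_positions': array([ 1.10743932,  0.33283389, -0.0647097 ,  1.46088012,  0.0216031 ,
        1.34988178, -0.08850993]), 'joint_vel': array([-0.00088586, -0.00187658,  0.00206972, -0.0037278 , -0.001288  ,
        0.00022603, -0.00122096]), 'joint_torque': array([ 1.20831661e-03, -6.24547505e+01,  2.43530818e-02, -3.90719604e+01,
       -6.13808795e-02,  3.65993183e-02,  4.31469482e-05]), 'ee_pos': array([ 0.26649062, -0.56494866,  0.22180689]), 'eef_rot': array([ 0.37883174,  0.59761159, -0.37837217,  0.59680935]), 'ft_force': array([-0.05289896,  0.38957345, -0.34977668]), 'torque': array([0.0319057 , 0.02248854, 0.00898095]), 'width': 0.08712380256655174}
```

View pics/top0.png

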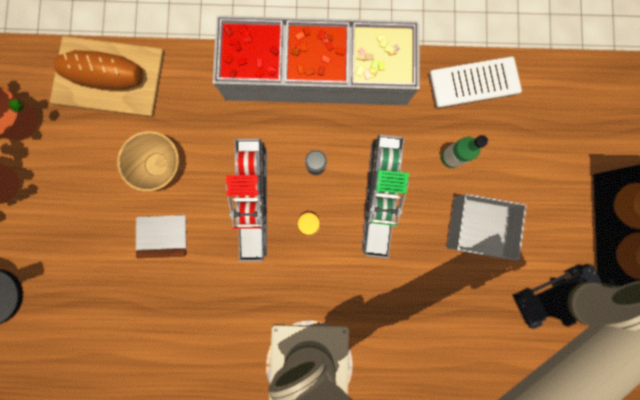

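View pics/side0.png

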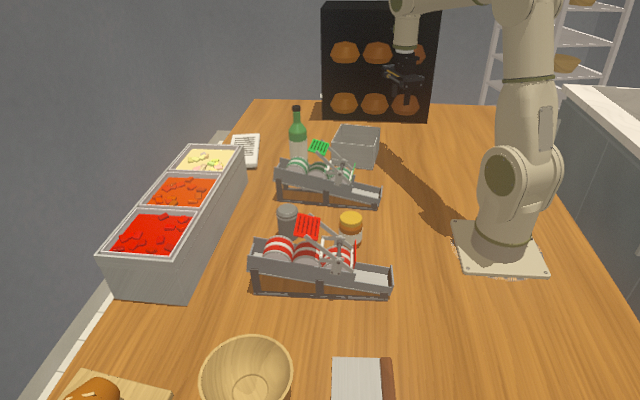

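The top view shows the red plate near pixel (242,186), with its rack running from (248,140) at the rear to (251,260) at the front lip. In the side view the plate is near (308,225). Next I'll measure it.

```bash
cat > h.py <<'E'
import numpy as np, cv2
from scipy.spatial.transform import Rotation as R
from bench import *
def ray(n,uv):
    p=camera_params(n); q=cv2.undistortPoints(np.float64(uv).reshape(-1,1,2),np.array(p['intrinsics']),np.array(p['dist'])).reshape(-1,2)
    d=np.c_[q,np.ones(len(q))]@R.from_quat(p['orientation']).as_matrix().T
    return np.array(p['xyz']),d
def onz(n,uv,z):
    o,d=ray(n,uv); return o+d*((z-o[2])/d[:,2])[:,None]
def tri(uvs,uvt):
    a,d=ray('side',uvs);b,e=ray('top',uvt);d=d[0];e=e[0]
    s=np.linalg.lstsq(np.c_[d,-e],b-a,rcond=None)[0]
    P,Q=a+d*s[0],b+e*s[1]; return (P+Q)/2,np.linalg.norm(P-Q)
def proj(n,X):
    p=camera_params(n);M=R.from_quat(p['orientation']).as_matrix().T
    return cv2.projectPoints(np.float64(X).reshape(-1,1,3),cv2.Rodrigues(M)[0],-M@np.array(p['xyz']),np.array(p['intrinsics']),np.array(p['dist']))[0].reshape(-1,2)
E
python3 - <<'E'
from h import *
t=cv2.imread('pics/top0.png');s=cv2.imread('pics/side0.png')
cv2.imwrite('pics/tz0.png',cv2.resize(t[125:275,200:300],None,fx=4,fy=4,interpolation=cv2.INTER_CUBIC))
cv2.imwrite('pics/sz0.png',cv2.resize(s[195:310,235:405],None,fx=4.5,fy=4.5,interpolation=cv2.INTER_CUBIC))
for nm,im,(x0,x1,y0,y1) in (('top',t,(215,275,165,212)),('side',s,(290,325,205,245))):
    hsv=cv2.cvtColor(im,cv2.COLOR_BGR2HSV)
    m=(((hsv[...,0]<8)|(hsv[...,0]>172))&(hsv[...,1]>190)&(hsv[...,2]>110)).astype('uint8')
    k=np.zeros_like(m);k[y0:y1,x0:x1]=m[y0:y1,x0:x1]
    c=max(cv2.findContours(k,cv2.RETR_EXTERNAL,cv2.CHAIN_APPROX_NONE)[0],key=cv2.contourArea)
    r=cv2.minAreaRect(c);print(nm,r,cv2.boxPoints(r).round(1).tolist())
    if nm=='top': print(onz('top',cv2.boxPoints(r),.196).round(3).tolist(),onz('top',[r[0]],.196))
E
```

```text
top ((241.5, 180.5), (31.0, 31.0), 90.0) [[226.0, 165.0], [257.0, 165.0], [257.0, 196.0], [226.0, 196.0]]
[[0.567, 0.231, 0.196], [0.569, 0.149, 0.196], [0.487, 0.146, 0.196], [0.485, 0.227, 0.196]] [[0.52666039 0.18826805 0.196     ]]
side ((307.1346435546875, 226.32693481445312), (24.318397521972656, 23.337818145751953), 11.309932708740234) [[292.8999938964844, 235.39999389648438], [297.5, 212.5], [321.29998779296875, 217.3000030517578], [316.79998779296875, 240.1999969482422]]
```

```bash
ls pics
```

```text
side0.png
sz0.png
top0.png
tz0.png
```

View pics/tz0.png

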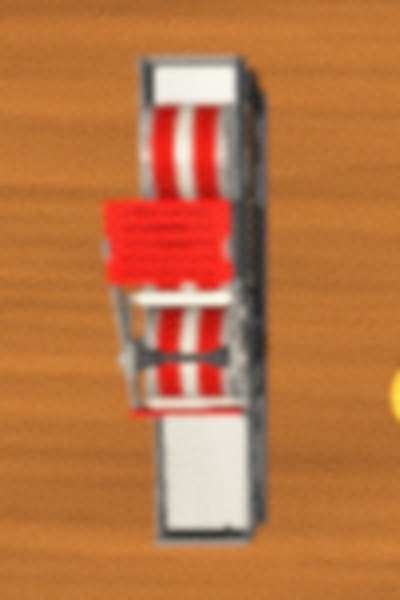

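View pics/sz0.png

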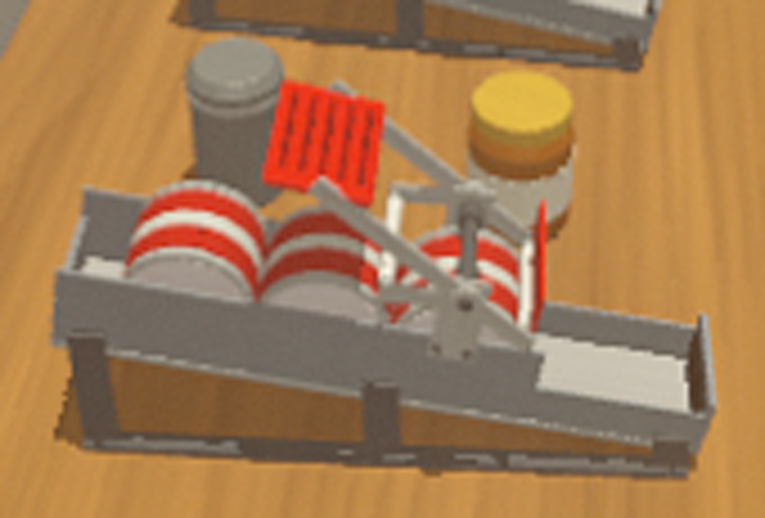

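```bash
python3 - <<'E'
from h import *
T=lambda x,y:[x/4+199.6,y/4+124.6]
S=lambda x,y:[x/4.5+234.6,y/4.5+194.6]
for n,a,b in [('padRL',(263,183),(105,200)),('padRR',(282,82),(232,200)),('padFR',(385,103),(232,287)),('padFL',(370,203),(105,287)),('c',(325,143),(168.5,243)),
 ('rearL',(60,268),(141,58)),('rearR',(85,187),(238,58)),('frontL',(712,405),(158,543)),('frontR',(706,316),(250,543)),('shaftL',(465,300),(125,358)),('shaftR',(470,190),(228,356))]:
    p,e=tri(S(*a),T(*b));print(n,p.round(4),round(e,4))
E
```

```text
padRL [0.5397 0.2295 0.198 ] 0.0024
padRR [0.5429 0.1463 0.1975] 0.0007
padFR [0.4874 0.1457 0.1867] 0.0015
padFL [0.4853 0.2291 0.1888] 0.0019
c [0.5142 0.1879 0.1916] 0.0003
rearL [0.6516 0.2248 0.1279] 0.0018
rearR [0.6549 0.1569 0.1256] 0.0
frontL [0.3077 0.2131 0.0473] 0.0003
frontR [0.3089 0.1455 0.0473] 0.0011
shaftL [0.4399 0.2269 0.1262] 0.0009
shaftR [0.4427 0.1538 0.1373] 0.0008
```

```bash
cat >> h.py <<'E'
YAW=0.035; ORG=np.array([.527,.188,0.])
def W(rx,rz,ry=0.):
    return ORG+R.from_euler('z',YAW).apply([rx,ry,rz])
def goal(yaw): # tool x down, z along world heading yaw
    z=np.array([np.cos(yaw),np.sin(yaw),0]);x=np.array([0,0,-1.]);return R.from_matrix(np.c_[x,np.cross(z,x),z])
def rel(p,Rg,s=None):
    s=s or read_state();Rc=R.from_quat(s['eef_rot'])
    return (Rc.inv().apply(np.array(p)-s['ee_pos'])*1000).round(1),(Rc.inv()*Rg).as_rotvec().round(3)
E
python3 - <<'E'
from h import *
s=read_state();M=R.from_quat(s['eef_rot']).as_matrix();print(M.round(3))
print(np.degrees(np.arctan2(M[1,2],M[0,2])))
for y in (YAW+np.pi/2,YAW-np.pi/2): print(rel(W(-.015,.32),goal(y),s))
E
```

```text
[[-0.001  0.904  0.427]
 [ 0.001  0.427 -0.904]
 [-1.    -0.    -0.001]]
-64.74536199615602
(array([ -97.5,  543.1, -575.9]), array([-2.736e+00, -0.000e+00, -2.000e-03]))
(array([ -97.5,  543.1, -575.9]), array([ 0.406, -0.001,  0.   ]))
```

Call:
arm_command --pt "255 -45 0 0 0 0 0" --pt "255 -95 0 0 0 0 0" --pt "255 -97 27 -29 0.04 0 0" --pt "255 -97 54 -58 0.08 0 0" --pt "255 -97 81 -87 0.12 0 0" --pt "255 -97 108 -116 0.16 0 0" --pt "255 -97 135 -145 0.2 0 0" --pt "255 -97 162 -174 0.2 0 0" --pt "255 -97 190 -203 0.2 0 0" --pt "255 -97 220 -230 0.2 0 0" --newtons 20

```text
time: 1.1
ee_pos: [0.3675, -0.2617, 0.3194]
eef_rot: [0.436, 0.556, -0.437, 0.556]
ft_force: [0.6, -0.9, 0.5]
width: 0.015
```

```bash
python3 - <<'E'
from h import *
s=read_state();print(s['time'],s['ee_pos'],s['joint_positions'].round(2),s['width'])
print(rel(W(-.015,.30),goal(YAW-np.pi/2),s))
E
```

```text
1.1 [ 0.36746305 -0.26172589  0.31940993] [ 0.83 -0.08 -0.29  1.71 -0.02  1.5  -0.79] 0.015030339156770897
(array([  19.3,  247.4, -401.9]), array([0.205, 0.   , 0.   ]))
```

Call:
arm_command --pt "255 0 24 -39 0.02 0 0" --pt "255 0 48 -78 0.04 0 0" --pt "255 0 72 -117 0.06 0 0" --pt "255 0 96 -156 0.08 0 0" --pt "255 0 120 -195 0.1 0 0" --pt "255 0 144 -234 0.12 0 0" --pt "255 0 168 -273 0.14 0 0" --pt "255 0 192 -312 0.16 0 0" --pt "255 0 216 -351 0.18 0 0" --pt "255 0 240 -390 0.2 0 0"

```text
time: 2.1
ee_pos: [0.5079, 0.1741, 0.3195]
eef_rot: [0.49, 0.51, -0.49, 0.51]
ft_force: [1.6, 0.1, 0.2]
width: 0.0004
```

```bash
python3 - <<'E'
from h import *
s=read_state();print(s['time'],s['ee_pos'],s['joint_positions'].round(2),s['width'])
print(rel(W(-.015,.23),goal(YAW-np.pi/2),s))
E
```

```text
2.1 [0.50785591 0.17411649 0.31949285] [ 0.33  0.18 -0.84  1.5   0.14  1.52 -2.05] 0.0003640307476494623
(array([ 89.5,   4.6, -13.2]), array([ 0.004,  0.   , -0.   ]))
```

Call:
arm_command --pt "255 25 4 -6 0 0 0" --pt "255 60 4 -8 0 0 0" --pt "255 75 4 -8 0 0 0" --pt "255 75 4 -8 0 0 0"

```text
time: 2.5
ee_pos: [0.5103, 0.1798, 0.2426]
eef_rot: [0.489, 0.511, -0.491, 0.509]
ft_force: [0.3, -0.2, -0.4]
width: 0.0005
```

```bash
python3 - <<'E'
from h import *
s=read_state();print(s['time'],s['ee_pos'],s['ft_force'])
print(rel(W(-.015,.2),goal(YAW-np.pi/2),s))
t=camera('top');c=camera('side')
print(proj('top',[s['ee_pos']]),proj('side',[s['ee_pos']]))
a=cv2.resize(t[125:275,190:310],None,fx=3.3,fy=3.3,interpolation=cv2.INTER_CUBIC)[:480]
b=cv2.resize(c[165:310,250:370],None,fx=3.3,fy=3.3,interpolation=cv2.INTER_CUBIC)[:480]
h=min(len(a),len(b));cv2.imwrite('pics/h1.png',np.hstack([a[:h],b[:h]])[:,:,::-1])
E
```

```text
2.5 [0.51026953 0.17979397 0.24263392] [ 0.27278546 -0.16566383 -0.35523367]
(array([42.6,  2.2, -7.7]), array([0.005, 0.001, 0.004]))
[[241.1819632  184.69291488]] [[308.1530491  206.21094343]]
```

View pics/h1.png

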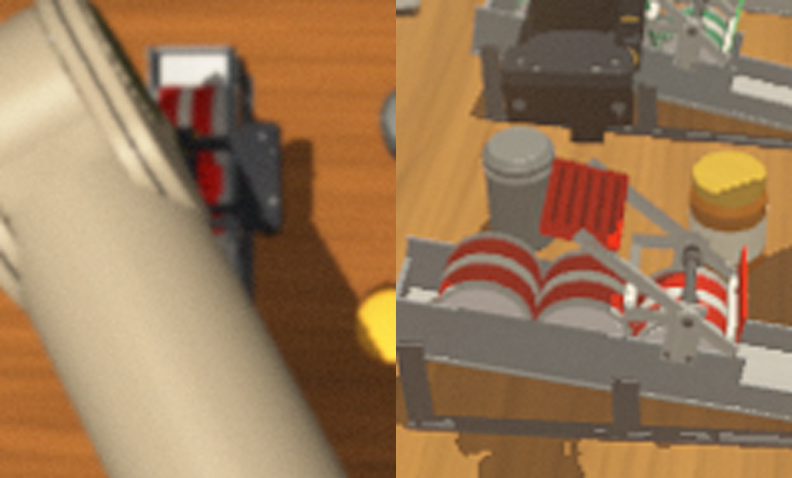

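Call:
arm_command --pt "255 15 2 -4 0 0 0" --pt "255 30 2 -8 0 0 0" --pt "255 38 2 -8 0 0 0" --pt "255 42 2 -8 0 0 0" --pt "255 46 4 -8 0 0 0" --pt "255 50 7 -8 0 0 0" --pt "255 53 9 -8 0 0 0" --pt "255 53 9 -8 0 0 0"

```text
time: 3.4
ee_pos: [0.5204, 0.1892, 0.1914]
eef_rot: [0.49, 0.51, -0.49, 0.51]
ft_force: [-0.2, -0.4, 0.6]
width: 0.0005
```

```bash
python3 - <<'E'
from h import *
s=read_state();print(s['time'],s['ee_pos'],s['ft_force'],R.from_euler('z',-YAW).apply(s['ee_pos']-ORG))
E
```

```text
3.4 [0.52038741 0.18915138 0.19144453] [-0.20216259 -0.3866088   0.62144307] [-0.00656825  0.00138207  0.19144453]
```

```bash
cat > look.py <<'E'
import sys
from h import *
s=read_state();c=camera('side');n=sys.argv[1]
print(s['time'],s['ee_pos'].round(4),s['ft_force'].round(1),proj('side',[s['ee_pos']]).round(1))
b=cv2.resize(c[185:310,235:405],None,fx=4.5,fy=4.5,interpolation=cv2.INTER_CUBIC)
cv2.imwrite(f'pics/{n}.png',b[:,:,::-1])
E
python3 look.py p1
```

```text
3.4 [0.5204 0.1892 0.1914] [-0.2 -0.4  0.6] [[304.  226.6]]
```

View pics/p1.png

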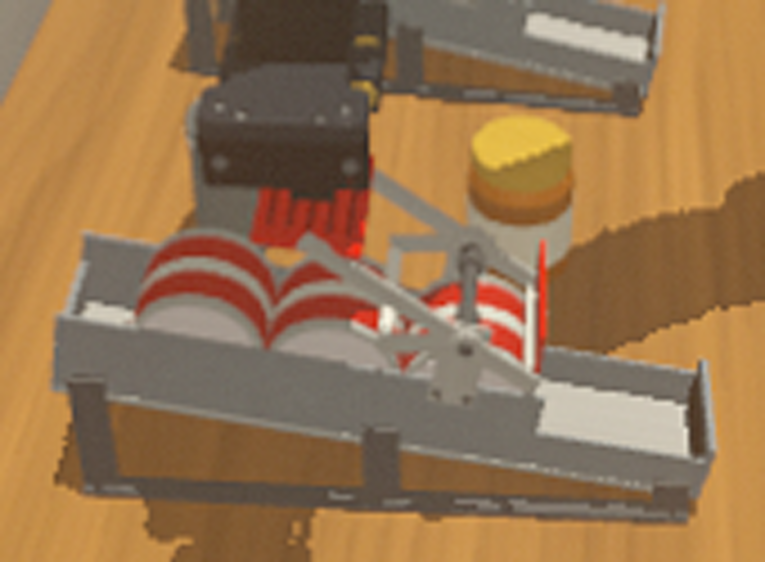

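Call:
arm_command --pt "255 5 4 0 0 0 0" --pt "255 10 7 0 0 0 0" --pt "255 15 10 0 0 0 0" --pt "255 20 12 0 0 0 0" --pt "255 25 14 0 0 0 0" --pt "255 30 16 0 0 0 0" --pt "255 34 17 0 0 0 0" --pt "255 36 18 0 0 0 0" --pt "255 36 18 0 0 0 0"

```text
time: 4.35
ee_pos: [0.5396, 0.19, 0.1559]
eef_rot: [0.491, 0.509, -0.489, 0.51]
ft_force: [3.4, 0.2, 5.9]
width: 0.0004
```

```bash
python3 look.py p2
```

```text
4.35 [0.5396 0.19   0.1559] [3.4 0.2 5.9] [[296.5 238.3]]
```

View pics/p2.png

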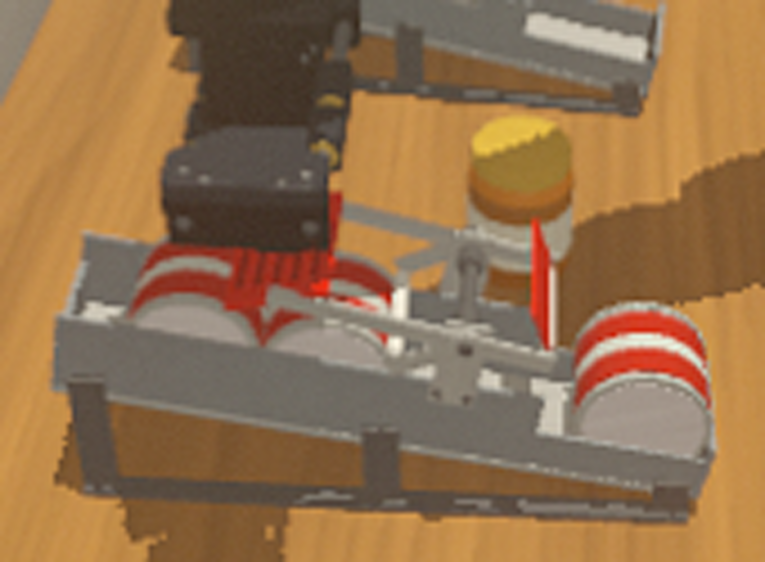

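The gate is up, tin 1 is in the trough against the lip (zoom ≈(643,380)), and tin 2 is held back. I'll press a little further to reach the stop, then hold until the tin is at rest.

Call:
arm_command --pt "255 2 0 0 0 0 0" --pt "255 3 0 0 0 0 0" --pt "255 4 0 0 0 0 0" --pt "255 4 0 0 0 0 0" --pt "255 4 0 0 0 0 0" --pt "255 4 0 0 0 0 0"

```text
time: 5.0
ee_pos: [0.54, 0.1902, 0.1546]
eef_rot: [0.491, 0.509, -0.489, 0.511]
ft_force: [-4.2, -3.3, 26.8]
width: 0.0004
```

```bash
python3 look.py p3
```

```text
5.0 [0.54   0.1902 0.1546] [-4.2 -3.3 26.8] [[296.3 238.7]]
```

View pics/p3.png

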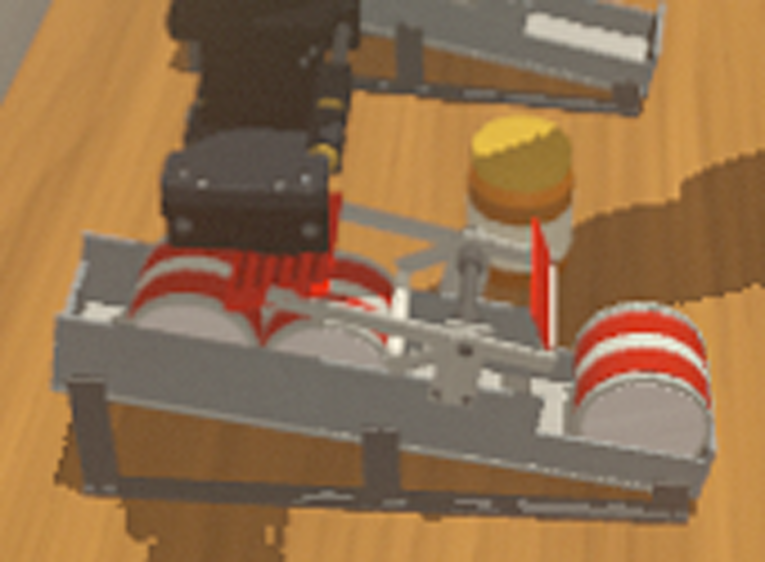

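The wrist reads 26.8 N, so the plate is on its stop, and the tin hasn't moved between the two pictures. I'll hold a moment longer, then bring the plate back along its arc.

Call:
arm_command --pt "255 0 0 0 0 0 0" --pt "255 0 0 0 0 0 0" --pt "255 0 0 0 0 0 0" --pt "255 -5 0 0 0 0 0" --pt "255 -10 -2 0 0 0 0" --pt "255 -15 -4 0 0 0 0" --pt "255 -20 -7 0 0 0 0" --pt "255 -25 -10 0 0 0 0" --pt "255 -30 -13 0 0 0 0" --pt "255 -35 -16 0 0 0 0"

```text
time: 6.05
ee_pos: [0.5236, 0.1895, 0.1875]
eef_rot: [0.491, 0.509, -0.489, 0.511]
ft_force: [3.1, 0.9, 5.8]
width: 0.0003
```

Call:
arm_command --pt "255 -6 -4 0 0 0 0" --pt "255 -12 -7 0 0 0 0" --pt "255 -20 -8 0 0 0 0" --pt "255 -40 -8 0 0 0 0" --pt "255 -75 -8 0 0 0 0" --pt "255 -110 -8 0 0 0 0" --pt "255 -140 -8 0 0 0 0" --pt "255 -140 -8 0 0 0 0"

```text
time: 6.85
ee_pos: [0.5148, 0.1894, 0.3302]
eef_rot: [0.491, 0.509, -0.488, 0.511]
ft_force: [0.5, 0.2, -0.4]
width: 0.0005
```

```bash
python3 look.py p4
```

```text
6.85 [0.5148 0.1894 0.3302] [ 0.5  0.2 -0.4] [[303.9 174.5]]
```

View pics/p4.png

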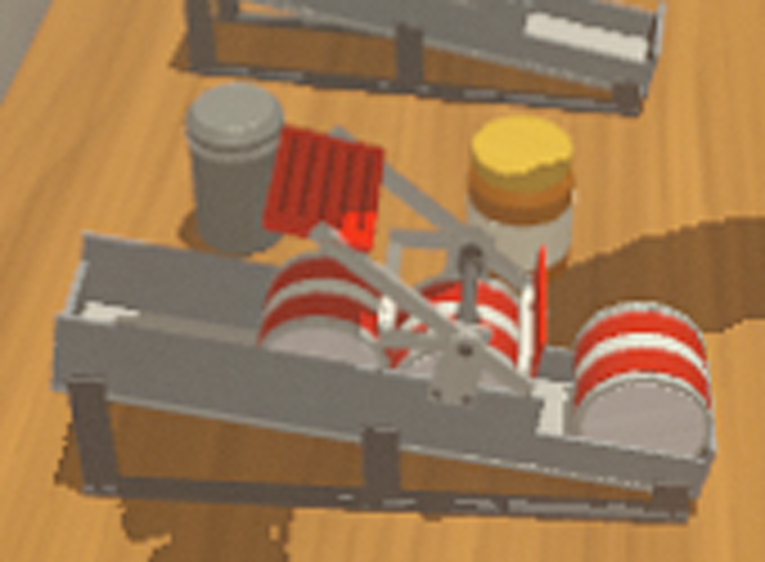

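The plate is up again, tin 2 is at the shut gate, tin 3 is behind it, and tin 1 is still in the trough. I'll move aside and check from both cameras.

Call:
arm_command --pt "255 -10 -5 40 0 0 0" --pt "255 -20 -15 80 0 0 0" --pt "255 -30 -25 120 0 0 0" --pt "255 -30 -35 160 0 0 0" --pt "255 -30 -45 200 0 0 0" --pt "255 -30 -50 240 0 0 0" --pt "255 -30 -60 280 0 0 0" --pt "255 -30 -60 320 0 0 0" --pt "255 -30 -60 320 0 0 0" --pt "255 -30 -60 320 0 0 0"

```text
time: 7.9
ee_pos: [0.4664, -0.134, 0.3551]
eef_rot: [0.49, 0.511, -0.49, 0.509]
ft_force: [-0.6, 1.0, 0.1]
width: 0.0001
```

```bash
python3 look.py p5; python3 - <<'E'
from h import *
cv2.imwrite('pics/top5.png',camera('top')[:,:,::-1]);cv2.imwrite('pics/side5.png',camera('side')[:,:,::-1])
print(read_state()['joint_vel'].round(3))
E
```

```text
7.9 [ 0.4664 -0.134   0.3551] [-0.6  1.   0.1] [[338.5 106.3]]
[-0.003 -0.006  0.    -0.005  0.002 -0.001 -0.   ]
```

View pics/top5.png

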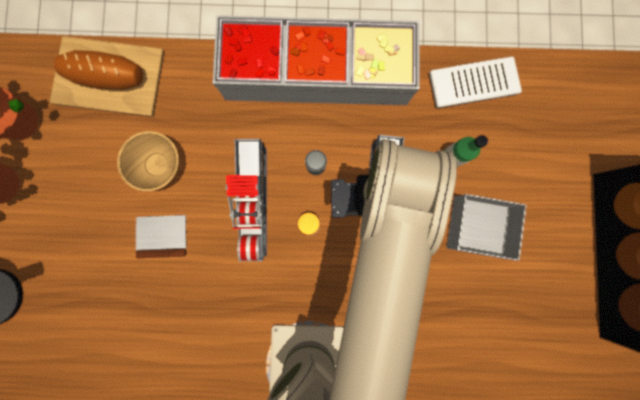

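View pics/side5.png

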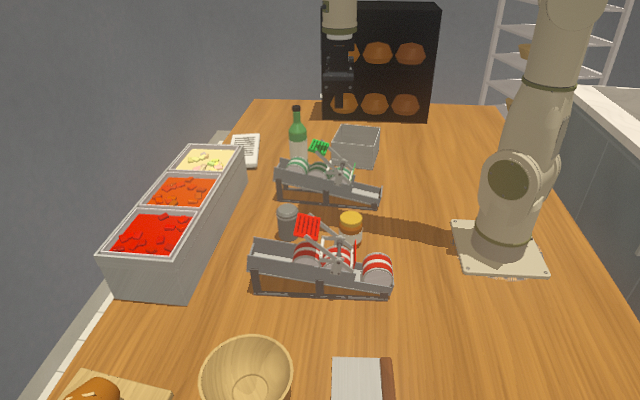

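```bash
python3 -c "
from bench import *
print(close_job())"
```

```text
the job is handed in; nothing more can be done
None
```

I let one tin out of the red dispenser and handed the job in at about 8 s. I pressed the red plate along its arc with shut fingertips until it hit the stop. I held it there for about a second, then let it back up and moved clear.

- **Final pictures:** tin 1 rests in the trough, tins 2 and 3 are at the shut gate, and the plate is back up. The green dispenser's rocker and tins look unchanged from the side (the arm hides most of it from above), and nothing else in view has moved. The gripper is about 0.36 m above the worktop, touching nothing.
- **Stop reached:** the wrist force rose to about 27 N on the final press, and the tool stood at 155 mm, as expected for the plate fully down.
- **Disagreements:**
  - Early in the press the wrist read only 0.6 N although the plate had already moved, less than the 5 N stated.
  - My camera fix put the plate's centre about 4 mm lower than the description, and rack origins from different features differed by up to 8 mm.
  - None of this mattered on a plate 56 mm long.

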